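# Wedge the spool board up tight and load it, tall tin first

## Task

The hinged board on the zinc top is drooping: push the wooden wedge, thin end first, under about the middle of its drooping edge until the board comes up against its stops and the wedge jams tight, and let go of it. Then stand the tall carbon tin on the board behind the brass strip (the side with the raised rail), and after it stand the low brass reel hub on the board in front of the strip, setting both down rather than dropping them. Leave the lens and the spool pins alone.

Things in the scene. Friction and masses are not known exactly. Their poses are not given: they have to be found in the camera images.
- board (a joint): hinge of the wooden board (240 mm in x, 200 mm in y, 14 mm thick, 0.4 kg), rad: -0.07 drooping on its rest, 0 level against two iron stop straps it cannot pass; it falls back if not held up. Hinged on a fixed bracket along its +y side; the brass-edged -y side droops. Level: underside 30 mm, top 44 mm above the zinc. Drooping: lower arris of the free edge 16 mm above the zinc
- board_mid (a point): centre of the board's top. Axes: z up; +x to the back, where a rail 8 mm thick, 20 mm high closes the board (inner face 112 mm from here); +y from the free edge to the hinge (two stop straps, 8 mm high, lie over the board beyond y = 74 mm). A flat brass strip along y through here divides back (x > 0) from front (x < 0). Underneath it is free to 150 mm in from the free edge
- board_edge (a point): middle of the lower arris of the board's free edge; axes as board_mid: +y points in under the board, x runs along the edge, which reaches 120 mm either way
- wedge_mid (a point): loose pale wooden wedge, 0.15 kg, 140 mm long (y), 50 mm wide (x), thin end +y: 6 mm high, thick end -y: 39.6 mm. Point: mid length and width, 11.4 mm above its underside. Same yaw as the board = squarely aligned. Touches the drooping edge with 42 mm in, then lifts the board (push of about 3 to 6 N), jams with about 100 mm in, where the push rises steeply; 12 to 20 N jams it fast
- tin_mid (a point): centre of the tall round carbon box, red tin with a steel lid: 58 mm across, 100 mm high, about 0.25 kg, loose and upright; this point is 50 mm above its underside
- hub_mid (a point): centre of the low solid brass reel hub: 56 mm across, 44 mm high, about 0.3 kg, loose and upright; this point is 22 mm above its underside
- lens: bystander: frosted glass condenser lens lying on its flat, 90 mm across, 38 mm high; origin under its middle
- spool_pins: bystander: dark wooden block 60 x 120 x 20 mm with two upright steel pins to 95 mm height; origin under its middle
Not all that is in view belongs to the job. Leave any green or pink look-alike of the part that bears tin_mid alone.

How it is judged (in metres and radians):
On the way, in this order (a step that is already met when the one before it is completed fails the run):
1. wedge let go, within 50 mm of the edge's middle, jammed (board presses on it with over 4 N), board within 0.012 rad of its stops; tin and hub still off the board (value of joint board above -0.012 rad and contact force between wedge and board above 4 N and contact force between each of the arm, the fingers and wedge below 0.1 N and x of wedge_mid in the frame of board_edge between -0.05 and 0.05 m and height (world z) of tin_mid below 0.07 m and height (world z) of hub_mid below 0.035 m), for 0.2 s.
2. the tall tin stands upright and let go on the board behind the strip while the hub is still off the board (x of tin_mid in the frame of board_mid above 0.02 m and z of tin_mid in the frame of board_mid between 0.044 and 0.056 m and angle between tin_mid's own z axis and vertical below 0.1 rad and contact force between carbon_tin and board above 0.5 N and contact force between the fingers and carbon_tin below 0.1 N and height (world z) of hub_mid below 0.035 m), for 0.2 s.
At the end, for the whole second after the job is handed in: Board within 0.012 rad of its stops, pressing on the wedge (over 4 N), which is within 50 mm of the middle of the free edge; tin and hub upright (0.1 rad), let go and at rest on the board, centres at least 20 mm behind (tin) and in front of (hub) the middle of the strip (value of joint board above -0.012 rad and contact force between wedge and board above 4 N and x of wedge_mid in the frame of board_edge between -0.05 and 0.05 m and linear speed of each of wedge, carbon_tin, reel_hub below 0.01 m/s and x of tin_mid in the frame of board_mid above 0.02 m and z of tin_mid in the frame of board_mid between 0.044 and 0.056 m and angle between each of tin_mid, hub_mid's own z axis and vertical below 0.1 rad and contact force between each of carbon_tin, reel_hub and board above 0.5 N and x of hub_mid in the frame of board_mid below -0.02 m and z of hub_mid in the frame of board_mid between 0.016 and 0.028 m); the robot touches nothing.
It fails at once if the lens or the spool pins are shifted by more than 20 mm (distance of any of lens, spool_pins from where it was at the start of the episode above 0.02 m).
It fails at once if the tin is dropped or flung (over 0.7 m/s out of the fingers) (linear speed of carbon_tin above 0.7 m/s and contact force between the fingers and carbon_tin below 0.05 N).
It fails at once if the hub is dropped or flung (over 0.7 m/s out of the fingers) (linear speed of reel_hub above 0.7 m/s and contact force between the fingers and reel_hub below 0.05 N).
It fails at once if the tin or the hub is knocked over (angle between any of tin_mid, hub_mid's own z axis and vertical above 0.8 rad).
It also fails if it takes over 72 s, if anything falls off the work surface, if the arm or the gripper's body presses on something with over 40 N, if the wrist force passes 120 N, or if a joint passes its speed limit or range.

## Robot

A 6-joint arm with a two-finger parallel gripper is mounted at the origin on the work surface. World frame = base frame: x ahead of the robot, y to its left, z up, the work surface at z = 0. Lengths are in m, angles in degrees, forces in N, time in s.
With the tool pointing down it reaches from about 0.35 to 0.875 m from the base axis. Payload 4.2 kg.
Tool frame: the origin (TCP) lies midway between the tips of the shut fingers; the grasp point (between the pads) lies 19 mm behind it; z points along the fingers, y is the line along which they close (so a half turn about z gives the same grasp; the last joint's range is limited). The gripper opens to 87 mm and grips with 3 to 60 N. Pads are 19 mm wide; open, the fingers measure 117 mm over their backs; the gripper's body (75 mm by 190 mm) begins 51 mm behind the grasp point.
Start: joints at [89.072, 22.042, 0.453, 0, -68.411, -14.817], TCP at [0.17, 0.602, 0.223] pointing down, gripper open.
Joint ranges: [-179.83, 179.83], [-69.29, 118.12], [-61.27, 80.66], [-181.25, 117.63], [-171.15, -9.14], [-177.46, 177.46]. Speed limits (degrees/s): [159.86, 159.86, 180, 180, 180, 180].

## Interface

Orientations are given as [roll, pitch, yaw] about the fixed x, y, z axes, in that order (R = Rz(yaw) Ry(pitch) Rx(roll)).
In Python, from workcell import env gives the robot as it stands. The module is installed in compiled form; this text tells all that it offers. Calls block until the motion is done:
- env.goto(position, orientation): joint-space move of the TCP to a pose.
- env.move_straight(position, rotation=None, rate=0.15, force_limit=None): straight line of the TCP; rotation=None keeps the orientation; rate is the mean speed in m/s. With force_limit (N) it stops when the force on the tool has changed by that much, and returns True; else False.
- env.set_joints(angles): joint-space move.
- env.gripper_to(opening, grasp_force=None): opening from 0.0 (shut) to 1.0 (fully open); grasp_force is the grip in N (None keeps the last); returns when the fingers have stopped.
- env.dwell(seconds).
- env.inverse_kinematics(position, orientation): joint angles nearest the present ones, or None.
- env.read_state(): the state.
- env.grab_frame(name): name is "scene" or "top" or "wrist"; returns a dict with "image" (480x640x3 uint8, blue, green, red), "fx", "fy", "cx", "cy" (pixels), "D" ([k1, k2, p1, p2, k3] as OpenCV has them; the pictures are not rectified), "position" and "orientation" of the camera in the world. Camera axes: x right, y up, looking along -z (the intrinsics and any distortion apply to the point x, -y, -z); pixel columns grow to the right and rows downward; lengths in m; the calibration is good to about 2 mm. A picture is of the moment at which its call begins. There is no depth.
A pose or a line that the arm cannot do raises env.Unreachable and nothing moves.
- env.close_job(): hands the job in; it is judged then, once.
Trained networks look in a picture, given as the dict that the camera call returned (one of the last four; its "shot" number tells which), for a name from the list of things; names that differ only in an ending like _2 or _b are one class to them, and where a whole thing is asked for, a point or a joint stands for the part that bears it (a point fixed in the world has none). Each returns a list of dicts, best first, with "score" (0 to 1); they miss things now and then, are a little off and sometimes report something else, mostly with a low value. They report only what shows in the picture. A call takes as long as a camera call. They do not tell look-alikes from the thing itself.
- env.search_frame(picture, thing): "xyz" ([x, y, z] in m, in world coordinates, good to about 4 mm: the middle of the surface that is visible of it).
- env.trace(picture, thing): "mask" (480x640 bool, what is visible of it).
The state is a dict: "clock": time; "joint_positions": joint angles; "qvel": joint speeds; "joint_torque": joint torques, N m; "position": TCP position; "tool_rot": TCP orientation; "force": force on the tool from outside, world axes, zero at the start; "wrist_torque": the same for the moment, N m; "opening": opening from 0.0 (shut) to 1.0 (fully open); "finger_force": force on a finger pad.
Only numpy, scipy, OpenCV 4.12 (cv2) and the standard library are available. Lean on these libraries where they do the work, as an engineer would, in place of code of your own. Each camera call takes 0.05 s, during which the arm holds its last target. There are 200 camera calls.

## Working session

There is one attempt and no reset: what is moved stays moved. The work goes in short steps, each a Python script; the robot and the scene stay as the last script left them, time stands still between calls to the robot, and variables do not carry over. Pictures are saved under pics/ and viewed, at most 10 in all, crops included, and the job is handed in when it is done.

```bash
mkdir -p pics
python3 - <<'E'
from workcell import env
import cv2, numpy as np
for n in ("top","scene"):
    f=env.grab_frame(n); cv2.imwrite(f"pics/{n}1.png",f["image"])
    print(n,f["position"],f["orientation"],f["fx"],f["cx"],f["cy"],f["D"])
    for t in ("board","wedge_mid","tin_mid","hub_mid","lens","spool_pins"):
        for d in env.search_frame(f,t)[:4]: print(t,np.round(d["xyz"],4),round(d["score"],2))
s=env.read_state(); print(s["clock"],s["tool_rot"],s["force"])
E
```

```text
top [ 0.36919599 -0.11250056  1.2632364 ] [ 10.97727953   1.56717616 -89.30160153] 609.59002843843 313.38720628956287 227.09276341458414 [-0.02687277  0.          0.          0.          0.        ]
board [0.5722 0.17   0.0365] 0.56
wedge_mid [ 0.4711 -0.12    0.018 ] 0.73
tin_mid [ 0.5251 -0.4945  0.1024] 0.73
tin_mid [ 0.5947 -0.1881  0.1013] 0.63
tin_mid [ 0.5726 -0.3002  0.099 ] 0.56
hub_mid [ 0.4501 -0.3552  0.0464] 0.75
lens [ 0.7701 -0.125   0.0295] 0.82
scene [1.07963324 0.21206983 1.0093164 ] [ 30.65286462  -0.5902464  122.40160438] 502.4814263608864 326.9340889909905 241.71737106723316 [-0.08052814  0.          0.          0.          0.        ]
board [0.5832 0.1756 0.037 ] 0.71
wedge_mid [ 0.4814 -0.1299  0.0218] 0.57
tin_mid [ 0.5364 -0.4887  0.0869] 0.8
tin_mid [ 0.6173 -0.1787  0.0939] 0.69
tin_mid [ 0.5729 -0.3942  0.0852] 0.62
tin_mid [ 0.5918 -0.2902  0.0871] 0.56
hub_mid [ 0.4596 -0.3481  0.044 ] 0.59
lens [0.589  0.1719 0.0343] 0.37
spool_pins [ 0.7105 -0.3367  0.0243] 0.84
0.7 [-1.79997838e+02  1.58678554e-03 -1.57437173e+01] [0.35410545 0.33876191 0.43960072]
```

View pics/top1.png

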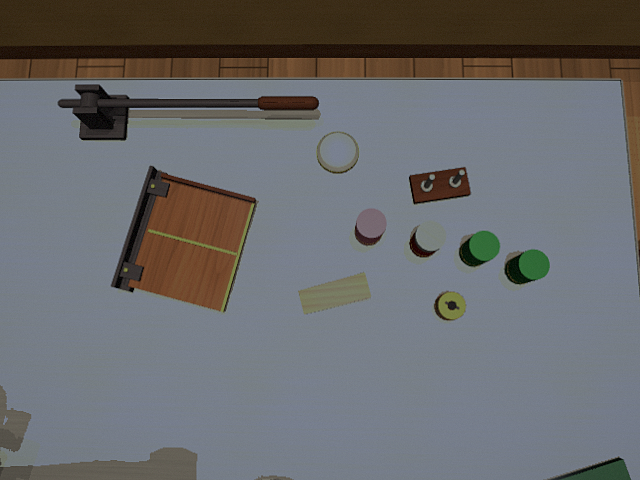

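View pics/scene1.png

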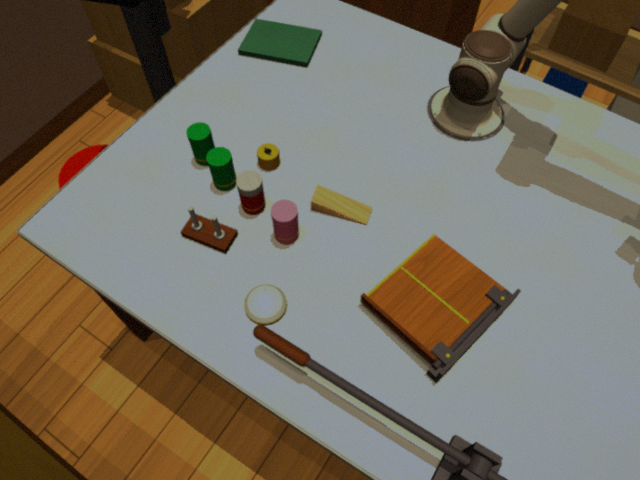

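Tin candidates in the top picture are pink (370,227), steel lid with red body (427,238), green (480,248) and green (527,265). By the description I choose (427,238). Next is a close crop to confirm it, plus corner measurements of the board and wedge.

```bash
cat > h.py <<'E'
from workcell import env
import cv2, numpy as np
from scipy.spatial.transform import Rotation as R
def ray(f,px,z):
    K=np.array([[f["fx"],0,f["cx"]],[0,f["fy"],f["cy"]],[0,0,1]])
    u=cv2.undistortPoints(np.array(px,float).reshape(-1,1,2),K,np.array(f["D"]))[:,0]
    d=np.c_[u[:,0],-u[:,1],-np.ones(len(u))]@R.from_euler("xyz",f["orientation"],degrees=True).as_matrix().T
    p=np.array(f["position"]); z=np.broadcast_to(z,len(u))
    return p+d*((z-p[2])/d[:,2])[:,None]
E
python3 - <<'E'
from h import *
f=env.grab_frame("top"); g=env.grab_frame("scene"); im=f["image"]
a=cv2.resize(im[150:330,100:380],(800,514),interpolation=cv2.INTER_CUBIC); cv2.imwrite("pics/bw.png",a)
b=cv2.resize(im[190:330,340:480],(400,400),interpolation=cv2.INTER_CUBIC)
c=cv2.resize(g["image"][140:260,220:380],(400,300),interpolation=cv2.INTER_CUBIC)
o=np.zeros((400,800,3),np.uint8); o[:,:400]=b; o[:300,400:]=c; cv2.imwrite("pics/tin.png",o)
for n,p in (("top",f),("scene",g)):
  for t in ("board","wedge_mid"):
    r=env.trace(p,t)
    if not r: print(n,t,"none"); continue
    m=r[0]["mask"].astype(np.uint8); c=max(cv2.findContours(m,0,1)[0],key=cv2.contourArea)
    h=cv2.convexHull(c); print(n,t,r[0]["score"],cv2.boxPoints(cv2.minAreaRect(c)).round(1).tolist(), cv2.approxPolyDP(h,3,True)[:,0].tolist())
E
```

```text
top board 0.58 [[120.69999694824219, 284.5], [153.10000610351562, 168.89999389648438], [257.20001220703125, 198.0], [224.8000030517578, 313.70001220703125]] [[161, 173], [255, 200], [223, 310], [122, 283]]
top wedge_mid 0.59 [[297.8999938964844, 290.20001220703125], [364.20001220703125, 273.29998779296875], [370.29998779296875, 297.1000061035156], [304.1000061035156, 314.1000061035156]] [[364, 276], [369, 297], [304, 313], [300, 291]]
scene board 0.81 [[357.0, 298.1000061035156], [434.0, 218.89999389648438], [509.8999938964844, 292.70001220703125], [432.8999938964844, 371.8999938964844]] [[432, 235], [452, 246], [507, 291], [436, 367], [360, 301], [362, 293]]
scene wedge_mid 0.83 [[307.29998779296875, 207.6999969482422], [316.79998779296875, 184.10000610351562], [372.3999938964844, 206.39999389648438], [363.0, 230.0]] [[316, 186], [369, 206], [366, 222], [313, 210], [310, 201]]
```

View pics/bw.png

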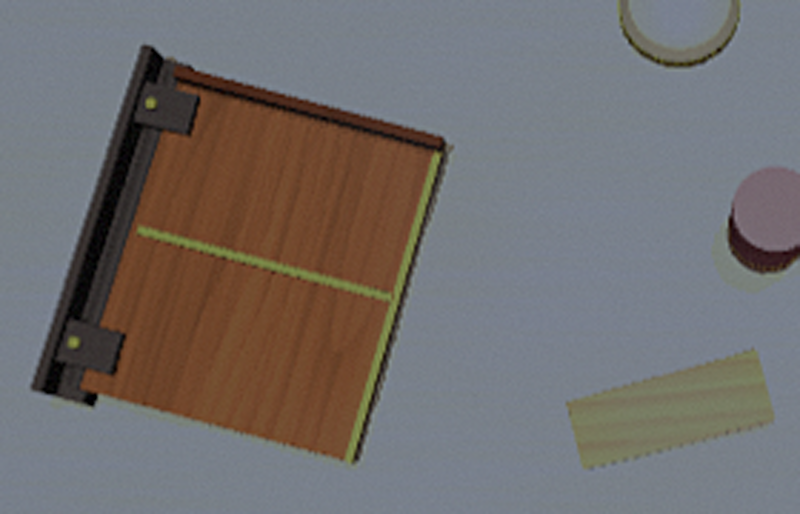

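View pics/tin.png

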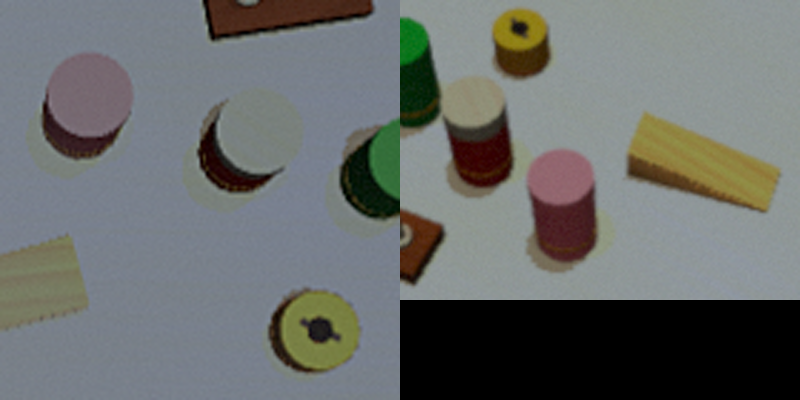

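The crop confirms the tin: steel lid over a red body, top-picture pixel (430,236). The wedge's thin end faces the board, at (299,291) and (305,314). Its thick end is on the right, at (364,272) and (371,297). The free-edge middle is at (239,255).

Run:
```python
from h import *
f=env.grab_frame("top")
P=ray(f,[[238.95,254.65],[223.6,312],[148.3,230.2],[298.8,290.7],[305.1,313.8],[364.3,272.2],[370.9,297.4],[430.3,236.2],[451.3,305.85],[253.5,203.5]],[.030,.030,.0415,.006,.006,.0396,.0396,.1,.044,.030])
e,c,s,t1,t2,k1,k2,tin,hub,far=P
ang=lambda v: np.degrees(np.arctan2(v[1],v[0]))
print(P.round(4).tolist())
print("board yaw strip",ang(s-e)-90,"edge",ang(e-c),ang(far-c),"half edge",np.linalg.norm(e-c),np.linalg.norm((s-e)))
w=(t1+t2+k1+k2)/4; print("wedge",w,"yaw",ang((t1+t2-k1-k2))-90,"len",np.linalg.norm((t1+t2-k1-k2)[:2])/2, np.linalg.norm(t1-t2),np.linalg.norm(k1-k2))
for p,y in (((e[0],e[1],.05),ang(s-e)),((w[0],w[1],.1),ang((t1+t2-k1-k2)))):
  for a in (0,180): print(env.inverse_kinematics(list(p),[180,0,(y+a+180)%360-180]))
# same from scene view, wedge corners for cross-check
g=env.grab_frame("scene")
print(ray(g,[[366,222],[369,206],[316,186],[313,210]],[.0,.006,.0396,.0]).round(4).tolist())
```

```text
[[0.5494, 0.0762, 0.03], [0.4323, 0.1032, 0.03], [0.597, 0.2639, 0.0415], [0.4789, -0.0467, 0.006], [0.4318, -0.0604, 0.006], [0.5144, -0.1798, 0.0396], [0.464, -0.1928, 0.0396], [0.5782, -0.3039, 0.1], [0.4484, -0.3513, 0.044], [0.6573, 0.0496, 0.03]]
board yaw strip -14.213689156644847 edge -12.997889971572533 -13.416656608717838 half edge 0.12017676113069974 0.19397575874531972
wedge [ 0.47229365 -0.1198889   0.0228    ] yaw 14.310904868348004 len 0.13699100595045063 0.04906211853038056 0.05208645994331282
[ 24.64074121  25.96642364 -21.74072029   0.         -42.29285607
 141.14556963]
[ 24.64074121  25.96642364 -21.74072029   0.         -42.29285607
 -38.85443037]
[   4.90091985   16.43155968  -28.12998744    0.          -45.43845287
 -170.59001498]
[  4.90091985  16.43155968 -28.12998744   0.         -45.43845287
   9.40998502]
[[0.4721, -0.0504, 0.0], [0.4316, -0.066, 0.006], [0.4718, -0.193, 0.0396], [0.5118, -0.1761, 0.0]]
```

```bash
cat >> h.py <<'E'
E_=np.array([.5494,.0762]); BY=-13.7
def loc(x,y,z,yaw=BY,o=E_):
    c,s=np.cos(np.radians(yaw)),np.sin(np.radians(yaw)); return [o[0]+c*x-s*y,o[1]+s*x+c*y,z]
def st(*m):
    s=env.read_state(); print(*m,round(s["clock"],2),"p",np.round(s["position"],4),"F",np.round(s["force"],1),"op",round(s["opening"],3),"ff",np.round(s["finger_force"],1))
E
python3 - <<'E'
from h import *
W=np.array([.4723,-.1199]); o=[180,0,-75.7]
env.goto(loc(0,-.05,.14,14.3,W),o); env.gripper_to(1.0)
env.move_straight(loc(0,-.05,.010,14.3,W),rate=.1,force_limit=8); st("down")
env.gripper_to(0.0,45); st("grip")
p=env.read_state()["position"]
env.move_straight([p[0],p[1],p[2]+.03]); st("lift")
q=loc(0,-.15,p[2]+.03)
env.move_straight(q,[180,0,BY-90],rate=.12); st("at")
f=env.grab_frame("top"); g=env.grab_frame("scene")
o=np.hstack([cv2.resize(f["image"][180:340,200:360],(400,400)),cv2.resize(g["image"][180:340,300:460],(400,400))]); cv2.imwrite("pics/at.png",o)
E
```

```text
down 5.7 p [ 0.4851 -0.1684  0.0105] F [-1.2 -0.2  0.5] op 0.999 ff 0.0
grip 6.42 p [ 0.4848 -0.1684  0.0101] F [-0.6  0.3  1.7] op 0.569 ff 45.0
lift 6.77 p [ 0.4853 -0.1683  0.0403] F [-0.3 -0.9 -2.2] op 0.573 ff 45.0
at 7.78 p [ 0.5133 -0.0698  0.0395] F [ 1.7  1.3 -2.1] op 0.57 ff 45.0
```

View pics/at.png

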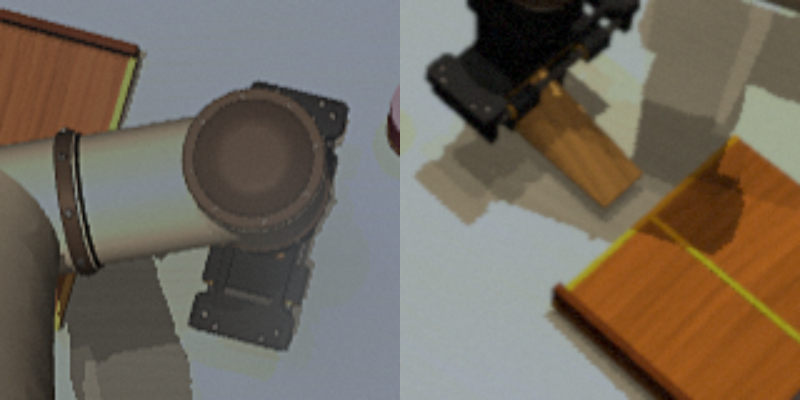

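The scene crop shows the wedge squarely gripped. Its thin end (610,190) points at the strip junction on the edge (655,215). Next I lower it and push.

Run:
```python
from h import *
r=env.move_straight(loc(0,-.15,.0105),rate=.04,force_limit=5); st("set",r)
z=env.read_state()["position"][2]
r=env.move_straight(loc(0,-.045,z),rate=.06,force_limit=16); st("push1",r)
if not r:
    r=env.move_straight(loc(0,-.007,z),rate=.02,force_limit=15); st("push2",r)
p=env.read_state()["position"]; d=np.array(p[:2])-E_; c,s=np.cos(np.radians(BY)),np.sin(np.radians(BY)); print("local",d[0]*c+d[1]*s,-d[0]*s+d[1]*c)
g=env.grab_frame("scene"); cv2.imwrite("pics/push.png",cv2.resize(g["image"][180:380,300:540],(720,600)))
```

```text
set True 8.61 p [ 0.5132 -0.0696  0.0101] F [-1.1 -0.   4. ] op 0.573 ff 45.0
push1 False 10.52 p [0.5369 0.0304 0.0102] F [-2.9 -9.5  6.9] op 0.567 ff 45.0
push2 True 11.86 p [0.543  0.0561 0.0103] F [-1.8 -2.   3.2] op 0.572 ff 45.0
local -0.0014845207608532671 -0.02100796956082817
```

View pics/push.png

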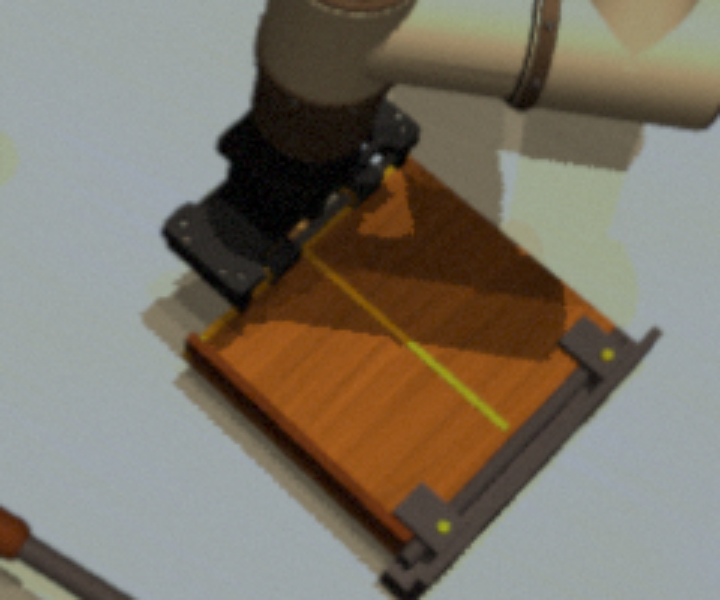

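Run:
```python
from h import *
env.gripper_to(1.0); st("rel")
p=env.read_state()["position"]
env.move_straight([p[0],p[1],.12]); env.gripper_to(0.0,10)
env.move_straight(loc(0,-.09,.12)); env.move_straight(loc(0,-.09,.015),rate=.1); st("behind")
r=env.move_straight(loc(0,-.03,.015),rate=.03,force_limit=15); st("tap",r)
p=env.read_state()["position"]; print(np.hypot(*(np.array(p[:2])-E_)))
env.move_straight(loc(0,-.09,.015),rate=.06); env.move_straight(loc(0,-.09,.25),rate=.25); st("up")
env.gripper_to(1.0)
env.goto([.5,-.15,.3],[180,0,-90]); st()
f=env.grab_frame("top")
a=cv2.resize(f["image"][150:330,100:400],(800,480),interpolation=cv2.INTER_CUBIC); cv2.imwrite("pics/jam.png",a)
for t,z in (("tin_mid",.1),("hub_mid",.044)):
    for d in env.search_frame(f,t)[:4]: print(t,np.round(d["xyz"],4),round(d["score"],2))
```

```text
rel 12.81 p [0.5425 0.0559 0.0101] F [-0.2  0.4  0.1] op 1.003 ff 0.0
behind 17.02 p [ 0.5286 -0.0111  0.0156] F [0.1 0.6 0.2] op 0.007 ff 0.0
tap True 18.32 p [0.5364 0.0265 0.0147] F [ 0.5 -1.3  0.8] op 0.006 ff 0.6
0.051368495816356725
up 20.2 p [ 0.5272 -0.0112  0.2485] F [ 0.4 -0.3 -0.1] op 0.007 ff 0.0
22.37 p [ 0.4998 -0.1502  0.2999] F [-0.1  0.4 -0.1] op 1.002 ff 0.0
tin_mid [ 0.5699 -0.298   0.0995] 0.88
tin_mid [ 0.524  -0.4933  0.1023] 0.74
tin_mid [ 0.5585 -0.4039  0.1017] 0.61
hub_mid [ 0.452  -0.3526  0.043 ] 0.59
```

View pics/jam.png

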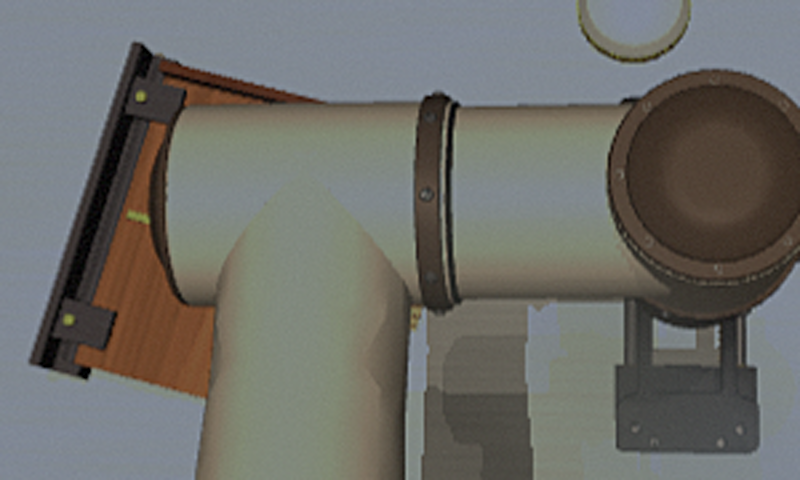

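The arm hides the edge in this view. The tap reached 15 N with the thick end about 41 mm outside the edge, so the wedge is jammed. The tin is next.

Run:
```python
from h import *
x,y=.574,-.301
env.goto([x,y,.2],[180,0,-90])
r=env.move_straight([x,y,.046],rate=.12,force_limit=8); st("down",r)
if r: raise SystemExit
env.gripper_to(0.0,25); st("grip")
p=env.read_state()["position"]
env.move_straight([p[0],p[1],.25],rate=.2); st("lift")
g=env.grab_frame("top"); print([np.round(d["xyz"],3).tolist() for d in env.search_frame(g,"tin_mid")])
g=env.grab_frame("scene"); cv2.imwrite("pics/board_up.png",np.vstack([cv2.resize(g["image"][200:380,340:540],(600,540))]))
```

```text
down False 24.75 p [ 0.5746 -0.3012  0.0469] F [ 0.1 -0.8 -0.4] op 0.998 ff 0.0
grip 25.37 p [ 0.5756 -0.3013  0.0469] F [ 3.2 -0.1  2.6] op 0.663 ff 24.9
lift 26.53 p [ 0.5744 -0.3008  0.2478] F [ 0.1 -0.  -2.7] op 0.663 ff 24.9
[[0.594, -0.206, 0.098], [0.522, -0.492, 0.103], [0.563, -0.417, 0.103], [0.559, -0.287, 0.3]]
```

View pics/board_up.png

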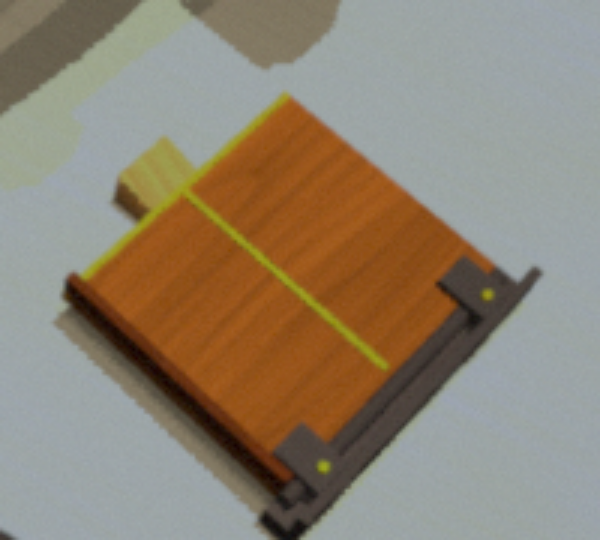

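The board is level, with the wedge stuck under the middle of the edge (190,190), and the tin weighs about 2.6 N in the grip. I place it behind the strip, on the rail side.

Run:
```python
from h import *
o=[180,0,BY-90]
env.goto(loc(.058,.085,.25),o)
env.move_straight(loc(.058,.085,.11),rate=.12)
r=env.move_straight(loc(.058,.085,.084),rate=.03,force_limit=3); st("set",r)
env.gripper_to(1.0); st("rel")
p=env.read_state()["position"]
env.move_straight([p[0],p[1],.3],rate=.15)
x,y=.450,-.352; yaw=49+90-180
ik=env.inverse_kinematics([x,y,.2],[180,0,yaw]); print(ik)
env.goto([x,y,.2],[180,0,yaw]); st("over hub")
r=env.move_straight([x,y,.009],rate=.1,force_limit=8); st("down",r)
g=env.grab_frame("scene"); cv2.imwrite("pics/tinset.png",np.hstack([cv2.resize(g["image"][150:380,340:540],(400,460)),cv2.resize(g["image"][90:320,170:370],(400,460))]))
```

```text
set True 30.29 p [0.626  0.145  0.0905] F [-0.1 -0.6  3.9] op 0.666 ff 25.0
rel 31.09 p [0.6246 0.1446 0.0891] F [ 0.7 -0.4 -0.1] op 0.999 ff 0.0
[-2.17907543e+01  1.78235221e+01 -9.24232031e+00  2.54444375e-14
 -6.29341576e+01  7.07907543e+01]
over hub 34.58 p [ 0.4505 -0.3517  0.2001] F [-0.9  0.1 -0.8] op 1.001 ff 0.0
down False 36.64 p [ 0.4504 -0.3521  0.0096] F [0.2 0.2 0.1] op 0.996 ff 0.0
```

View pics/tinset.png

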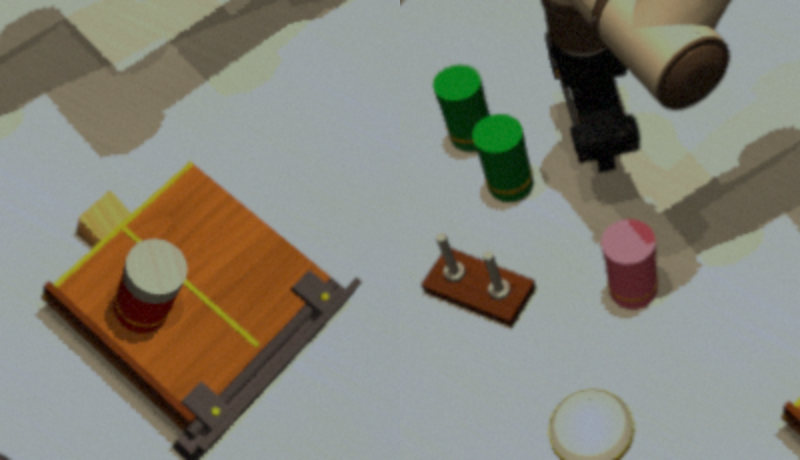

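The tin stands upright between the strip and the rail, at (150,285). The gripper is around the hub, clear of the green boxes.

Run:
```python
from h import *
env.gripper_to(0.0,25); st("grip")
p=env.read_state()["position"]
env.move_straight([p[0],p[1],.25],rate=.2); st("lift")
o=[180,0,BY]
env.goto(loc(-.06,.09,.25),o)
env.move_straight(loc(-.06,.09,.075),rate=.12); st("above")
r=env.move_straight(loc(-.06,.09,.047),rate=.03,force_limit=3); st("set",r)
env.gripper_to(1.0); st("rel")
p=env.read_state()["position"]
env.move_straight([p[0],p[1],.3],rate=.15)
env.goto([.45,-.25,.35],[180,0,-40]); st("away")
g=env.grab_frame("scene"); t=env.grab_frame("top"); cv2.imwrite("pics/end.png",np.hstack([cv2.resize(g["image"][180:380,340:540],(400,400)),cv2.resize(t["image"][140:340,100:300],(400,400))]))
```

```text
grip 37.34 p [ 0.4499 -0.3521  0.009 ] F [-0.8 -0.4  0.2] op 0.638 ff 25.0
lift 38.7 p [ 0.4492 -0.3515  0.2485] F [ 0.3 -0.1 -2.4] op 0.638 ff 25.0
above 42.23 p [0.5129 0.1782 0.0757] F [-0.6  0.1 -2. ] op 0.639 ff 25.0
set True 42.94 p [0.5122 0.1777 0.0529] F [-0.9 -0.1  3.4] op 0.636 ff 25.0
rel 43.77 p [0.511  0.1771 0.0518] F [ 0.4 -0.8 -0.4] op 0.997 ff 0.0
away 47.18 p [ 0.4504 -0.2494  0.3497] F [-0.1  0.1 -0.1] op 1.001 ff 0.0
```

View pics/end.png

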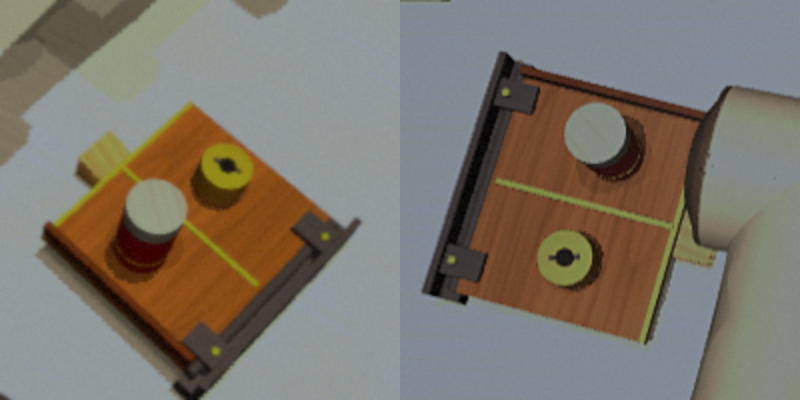

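The final picture shows the tin behind the strip (150,225), the hub in front (225,175) and the wedge still under the edge (105,160). Handing in.

```bash
python3 -c "
from workcell import env
print(env.close_job())"
```

```text
the job is handed in; nothing more can be done
None
```

I handed the job in at about 47 s on the robot clock: the wedge is jammed under the middle of the board's edge, the tin stands behind the strip and the hub in front, all let go; the hand-in returned no verdict.

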